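# Slide the glass-rod crate home into its bay

## Task

Slide the tall crate of glass rods along the bench into its yellow bay until it stands square against the stop bar at the far end, by pushing it with the fingers low down, near its base. It must slide steadily without tipping, it must not be gripped and lifted, and the glass swan, the jar and the tin beside it must be left alone.

Things in the scene. Friction and masses are not known exactly. Their poses are not given: they have to be found in the camera images.
- crate: Plywood box of glass rods, 90 (x) by 130 (y), 190 mm high, rods to 265; loose, 1.1-1.7 kg, slides at 5 to 12 N. Dark steel skid beneath, 30 high, 130 wide, from x = -80 to +45: its step sticks out 35 mm on the robot's side, flat face at x = -80. Pushed at the skid it slides, above about 100 mm it tips. Origin: underside, below the plywood's centre; z up, +x goes to the stop bar.
- bay: Fixed yellow kerb, 35 mm high, open towards the robot, no floor. Origin: on the bench, middle of the stop bar's inner face; +x out through the bar. Side kerbs' inner faces y = +-75 mm, x = -60 to 0; the mouth flares to y = +-103 at x = -100. Crate home: its origin at x = -45, y = 0, axes parallel. It starts at x = -185 to -145, up to 20 mm aside, 0.2 rad askew.
- swan: Fragile amber glass swan, 80 mm high, on a black graphite block 64 by 64 by 14 mm, loose. Origin: centre of the underside. Leave alone.
- jar: Green glass jar with a steel cap, 60 mm diameter, 85 high, loose. Origin: centre of the underside. Leave alone.
- tin: Open metal tin, 64 mm diameter, 90 high, with hand tools standing in it up to 135 mm, loose. Origin: centre of the underside. Leave alone.

How it is judged:
By the outcome, as a careful person would: the job done as asked, in the order asked, and still so for the second after the job is handed in, with the robot touching nothing.
It also fails if it takes over 45 s, if anything falls off the work surface, if the arm or the gripper's body presses on something with over 40 N, if the wrist force passes 120 N, or if a joint passes its speed limit or range.

## Robot

A 6-joint arm with a two-finger parallel gripper is mounted at the origin on the work surface. World frame = base frame: x ahead of the robot, y to its left, z up, the work surface at z = 0. Lengths are in m, angles in rad, forces in N, time in s.
With the tool pointing down it reaches from about 0.35 to 0.85 m from the base axis. Payload 8.1 kg.
Tool frame: the origin (TCP) lies between the finger pads; the fingertips stand 14 mm ahead of it and the grasp point (between the pads) lies 5 mm behind it; z points along the fingers, y is the direction in which the jaws open and shut (so a half turn about z gives the same grasp; the last joint's range is limited). The gripper opens to 93 mm and grips with 3 to 60 N. Pads are 15 mm wide; open, the fingers measure 128 mm over their backs; the gripper's body (75 mm by 188 mm) begins 65 mm behind the grasp point.
Start: joints at [-1.211, 0.13, 1.488, -0, 1.523, -0.085], TCP at [0.258, -0.542, 0.209] pointing down, gripper open.
Joint ranges: [-2.96, 2.96], [-0.89, 2.26], [0.02, 2.5], [-1.34, 4.48], [0, 2.73], [-2.66, 2.66]. Speed limits (rad/s): [2.39, 2.39, 2.79, 3.14, 3.14, 3.14].

## Interface

Orientations are given as a rotation vector (axis times angle).
In Python, from plant import robot gives the robot as it stands.
- The arm moves only by the tool step_arm, never from a script. Its argument "targets" is a list of rows, each an object of numbers: "tx", "ty", "tz": the shift along the tool's x, y, z in mm; "ax", "ay", "az": the turn, a rotation vector about the tool's x, y, z in rad; "grip": the closure in counts, from 0 (fully open) to 255 (shut). In form: [{"tx": .., "ty": .., "tz": .., "ax": .., "ay": .., "az": .., "grip": ..}, ...]. A call has 1 to 20 rows; each row shifts and turns the commanded pose from where the row before left it, along the tool's axes as they then stand; what a row does not reach is not made up. A row lasts 1/10 s, in which the tool goes at most 50 mm and 8.59 degrees, less where a joint would pass 70% of its speed; a pose out of reach is approached as far as the arm can. A call with a gripper value outside its range is refused whole. The fingers move at their own pace and stop on an object; "squeeze" is the grip in N (left out, the last holds). Time passes only in rows, so rows that do not move let the fingers close. It gives the time, the measured TCP pose, the force and the opening at its end, in the units of the state.
- robot.read_state(): the state, without advancing time (a new reading comes with each control period).
- robot.read_camera(name): name is "side" or "top" or "wrist"; returns a dict with "frame" (420x560x3 uint8, blue, green, red), "fx", "fy", "cx", "cy" (pixels), "R" (3x3) and "t" (3): a world point X has camera coordinates R X + t. Camera axes: x right, y down, z forward; pixel columns grow to the right and rows downward; lengths in m; the calibration is good to about 2 mm. A picture is of the moment at which its call begins. There is no depth.
- robot.close_job(): hands the job in, once; it reports no verdict.
The state is a dict: "t": time; "q": joint angles; "dq": joint speeds; "joint_torque": joint torques, N m; "tool_pos": TCP position; "orientation": TCP orientation; "force": force on the tool from outside, world axes, zero at the start; "wrist_torque": the same for the moment, N m; "opening": finger opening in m.
Only numpy, scipy, OpenCV 4.12 (cv2) and the standard library are available. Lean on these libraries where they do the work, as an engineer would, in place of code of your own. Each camera call takes 0.05 s, during which the arm holds its last target.

## Working session

There is one attempt and no reset: what is moved stays moved. The work goes in short steps, Python scripts to look and compute and a tool call to move; the robot and the scene stay as the last step left them, time stands still between calls to the robot, and variables do not carry over. Pictures are saved under pics/ and viewed, and the job is handed in when it is done.

Besides the shell and the picture viewer there is one more tool, called after "Request:" as name([rows], argument=value, ...), one row to a line, values as JSON. step_arm: Moves the arm, as the interface text tells. Its arguments: {"type":"object","properties":{"targets":{"type":"array"},"squeeze":{"type":"number"}},"required":["targets"]}

```bash
ls; mkdir -p pics; python3 - <<'E'
from plant import robot
import cv2
s=robot.read_state();print(s)
for n in("side","top"):
    c=robot.read_camera(n);cv2.imwrite(f"pics/{n}0.png",c["frame"]);print(n,c["fx"],c["fy"],c["cx"],c["cy"],c["R"],c["t"])
E
```

```text
pics
{'t': 0.0, 'q': array([-1.21142626e+00,  1.31157619e-01,  1.48929958e+00,  1.45508011e-05,
        1.52297789e+00, -8.53961726e-02]), 'dq': array([-0.00100566, -0.00049379, -0.00129277, -0.00049756,  0.00015159,
        0.00136916]), 'joint_torque': array([ 1.09806719e-03, -5.59842718e+01, -4.91751659e+01,  7.70762167e-02,
        3.58129630e-02, -1.19093434e-04]), 'tool_pos': array([ 0.25796723, -0.54105948,  0.20827843]), 'orientation': array([-3.06244777e+00, -6.92488882e-01,  3.72382514e-04]), 'force': array([-0.24781544,  0.51198752,  0.70636346]), 'wrist_torque': array([-0.01259806,  0.01273984,  0.01277602]), 'opening': 0.09297794169296794}
side 529.6108089597695 529.6108089597695 278.00218082780873 210.3001229408466 [[-0.8496031   0.52718384  0.01586736]
 [ 0.37074992  0.61835283 -0.6929533 ]
 [-0.37512541 -0.58285245 -0.72080784]] [ 0.50614747 -0.20686017  1.35612158]
top 471.619567058817 471.619567058817 276.9057552628815 213.9196040275694 [[ 0.00872747 -0.99985002  0.01495912]
 [-0.9946477  -0.01022036 -0.10281778]
 [ 0.10295524 -0.01398172 -0.99458772]] [0.02099451 0.62946663 0.87820534]
```

View pics/side0.png

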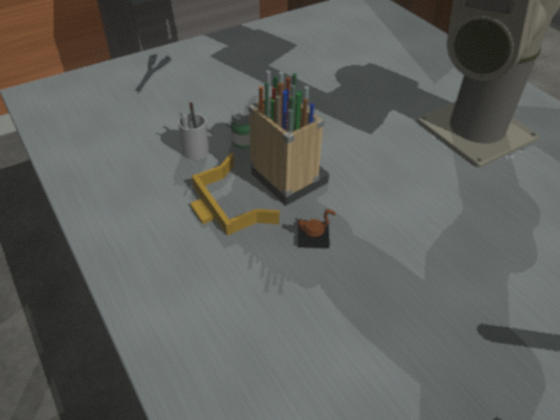

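View pics/top0.png

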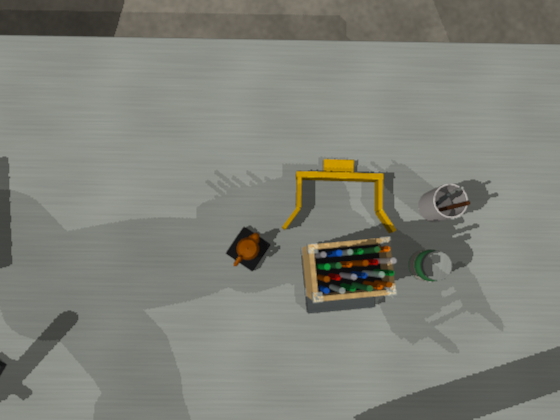

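The top view shows the bay at about (340,180), the crate below it at (350,275), the swan at (248,248), the jar at (433,265) and the tin at (450,200). I'll enlarge this area.

```bash
python3 - <<'E'
import cv2
a=cv2.imread("pics/top0.png")[150:320,220:480];cv2.imwrite("pics/top0c.png",cv2.resize(a,None,fx=3,fy=3,interpolation=cv2.INTER_CUBIC))
a=cv2.imread("pics/side0.png")[60:260,170:350];a=cv2.convertScaleAbs(a,alpha=1.3,beta=20);cv2.imwrite("pics/side0c.png",cv2.resize(a,None,fx=3,fy=3,interpolation=cv2.INTER_CUBIC))
E
```

```text
(no output)
```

View pics/top0c.png

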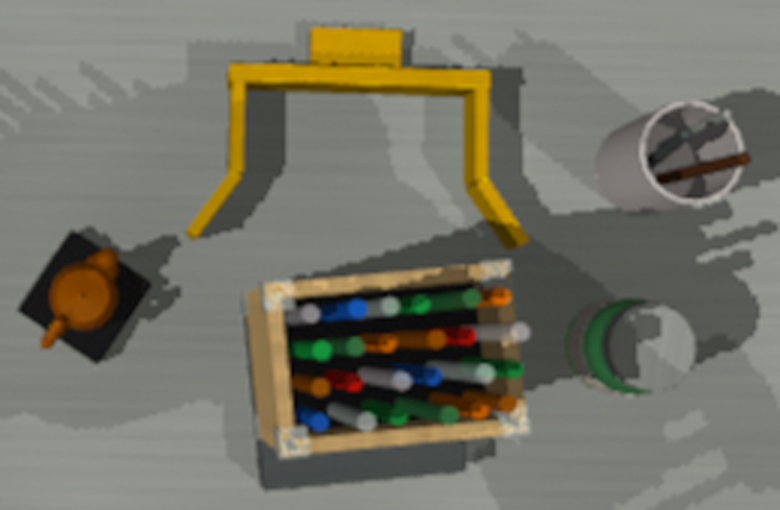

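View pics/side0c.png

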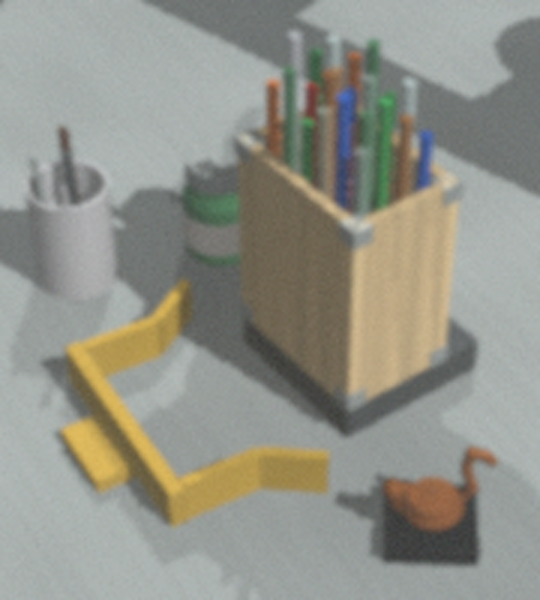

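```bash
cat > h.py <<'E'
import numpy as np,cv2,pickle
from scipy.optimize import least_squares
def cam(c):return c["R"],c["t"],c
def proj(c,X):
    Y=np.asarray(X)@c["R"].T+c["t"];return np.c_[c["fx"]*Y[:,0]/Y[:,2]+c["cx"],c["fy"]*Y[:,1]/Y[:,2]+c["cy"]]
def W(p,L):
    L=np.asarray(L,float)/1000;a=p[2];return np.c_[p[0]+np.cos(a)*L[:,0]-np.sin(a)*L[:,1],p[1]+np.sin(a)*L[:,0]+np.cos(a)*L[:,1],L[:,2]]
def fit(obs,p0=(.6,-.1,0)):
    # obs list of (cam,L,uv)
    f=lambda p:np.concatenate([(proj(c,W(p,L))-uv).ravel() for c,L,uv in obs])
    r=least_squares(f,p0,loss='soft_l1');return r.x,f(r.x).reshape(-1,2)
def crop(u,o,k=3):return (np.asarray(u,float)+.5)/k-.5+np.array(o)
E
python3 - <<'E'
from h import *
from plant import robot
T=robot.read_camera("top");S=robot.read_camera("side")
pickle.dump((T,S),open("c0.pkl","wb"))
print(-T["R"].T@T["t"],-S["R"].T@S["t"])
ot=(220,150);os_=(170,60)
bt=crop([(246,82),(466,87),(243,170),(466,180),(200,237),(508,245)],ot)
bL=[(0,75,35),(0,-75,35),(-60,75,35),(-60,-75,35),(-100,103,35),(-100,-103,35)]
b,r=fit([(T,bL,bt)]);print("bay top",b,r.round(1).tolist())
ct=crop([(262,283),(510,262),(527,430),(282,458),(265,490),(466,470)],ot)
cL=[(45,65,190),(45,-65,190),(-45,-65,190),(-45,65,190),(-80,65,30),(-80,-65,30)]
c,r=fit([(T,cL,ct)]);print("crate top",c,r.round(1).tolist())
cs=crop([(355,240),(240,140),(458,187),(347,432),(475,365)],os_)
cLs=[(45,65,190),(45,-65,190),(-45,65,190),(45,65,0),(-80,65,0)]
c2,r=fit([(S,cLs,cs)]);print("crate side",c2,r.round(1).tolist())
c3,r=fit([(T,cL,ct),(S,cLs,cs)]);print("crate both",c3,r.round(1).tolist())
bs=crop([(325,450),(186,285)],os_)
print(proj(S,W(b,[(-100,103,35),(-100,-103,35)]))-bs)
def ground(c,u,z):
    d=c["R"].T@np.array([(u[0]-c["cx"])/c["fx"],(u[1]-c["cy"])/c["fy"],1]);o=-c["R"].T@c["t"];return o+d*(z-o[2])/d[2]
print("swan blk",[ground(T,crop(u,ot),.014).round(3) for u in [(75,232),(20,308),(97,362),(150,285)]])
print("jar top",ground(T,crop((645,347),ot),.085),"tin",ground(T,crop((692,153),ot),.09))
ca,sa=np.cos(b[2]),np.sin(b[2])
d=c3[:2]-b[:2];print("crate in bay",ca*d[0]+sa*d[1],-sa*d[0]+ca*d[1],c3[2]-b[2])
E
```

```text
[0.53549847 0.03970355 0.93785855] [1.01543352 0.65149858 0.82612741]
bay top [ 0.70041767 -0.09185187 -0.01796244] [[-1.8, -0.1], [1.8, 0.4], [-1.5, 1.2], [1.7, 0.1], [-2.2, -0.8], [2.1, -0.5]]
crate top [ 0.52705096 -0.0892483   0.10469995] [[0.6, 0.3], [-0.9, -0.5], [0.3, 0.4], [-0.2, -0.8], [-0.4, 0.3], [0.5, 0.2]]
crate side [ 0.52837323 -0.08678799  0.10847408] [[-0.0, -1.9], [-1.4, -0.3], [0.8, -1.2], [0.1, 3.1], [0.2, 1.7]]
crate both [ 0.52703055 -0.08901027  0.10651216] [[0.4, 0.4], [-1.1, -0.6], [0.1, 0.4], [-0.3, -0.7], [-0.4, 0.3], [0.5, 0.1], [-0.2, -2.8], [-1.3, -1.1], [0.7, -2.0], [-0.0, 2.3], [0.1, 1.0]]
[[ 0.87851231  0.71887614]
 [ 1.31009477 -0.22524239]]
swan blk [array([0.605, 0.09 , 0.014]), array([0.555, 0.125, 0.014]), array([0.52 , 0.074, 0.014]), array([0.571, 0.04 , 0.014])]
jar top [ 0.53331933 -0.25818097  0.085     ] tin [ 0.65080053 -0.28816718  0.09      ]
crate in bay -0.17341018644850012 -0.00027314449624883663 0.12447460530260485
```

```bash
python3 - <<'E'
from h import *
T,S=pickle.load(open("c0.pkl","rb"))
a=T["frame"][165:240,280:400].copy();a=cv2.resize(a,None,fx=6,fy=6,interpolation=cv2.INTER_CUBIC)
a=cv2.convertScaleAbs(a,alpha=1.4,beta=10)
b=(0.70041767,-0.09185187,-0.01796244)
for z,col in((35,(0,0,255)),(0,(255,0,0))):
    u=proj(T,W(b,[(-100,103,z),(-60,75,z),(0,75,z),(0,-75,z),(-60,-75,z),(-100,-103,z)]))
    u=(u-[280,165]+.5)*6-.5
    cv2.polylines(a,[u.round().astype(int)],False,col,1)
cv2.imwrite("pics/bay6.png",a)
E
```

```text
(no output)
```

View pics/bay6.png

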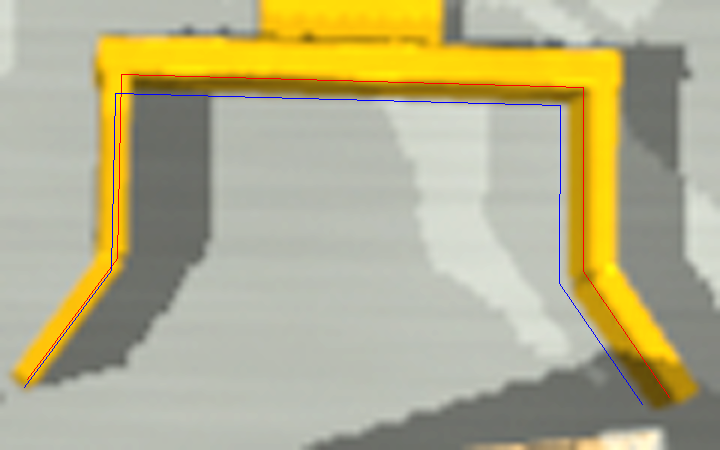

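```bash
cat > m.py <<'E'
from h import *
from scipy.spatial.transform import Rotation as Ro
def mv(p,yaw,tilt):
    from plant import robot
    s=robot.read_state();R0=Ro.from_rotvec(s["orientation"])
    # down tool: tool x -> world fwd or back, choose z down; tilt: fingers' tips ahead, body leaning back
    print("t",round(s["t"],2),"pos",s["tool_pos"].round(4),"F",s["force"].round(2),"op",round(s["opening"],4),"\naxes",R0.as_matrix().T.round(3).tolist())
    for k in(0,1):
        Rd=Ro.from_euler("z",yaw)*Ro.from_euler("y",-tilt)*Ro.from_euler("x",np.pi)*Ro.from_euler("z",np.pi*k)
        d=(R0.inv()*Rd).as_rotvec();
        if np.linalg.norm(d)<1.7:break
    print("k",k,"turn",d.round(4),"shift before turn",(1000*R0.inv().apply(np.array(p)-s["tool_pos"])).round(1),"after",(1000*Rd.inv().apply(np.array(p)-s["tool_pos"])).round(1), "Rd z",Rd.as_matrix()[:,2].round(3))
E
python3 -c "
from m import *
mv((.405,-.1,.2),.1065,.15)"
```

```text
t 0.2 pos [ 0.258  -0.5413  0.2087] F [ 0.11 -0.33  0.03] op 0.0931 
axes [[0.903, 0.43, 0.0], [0.43, -0.903, -0.001], [-0.0, 0.001, -1.0]]
k 0 turn [-0.0265  0.1487  0.3376] shift before turn [ 322.5 -335.1    9.1] after [ 189.6 -423.2   37.4] Rd z [ 0.149  0.016 -0.989]
```

Request:
step_arm([
  {"tx": 20,"ty": -21,"tz": 0,"grip": 60},
  {"tx": 20,"ty": -21,"tz": 0,"grip": 60},
  {"tx": 20,"ty": -21,"tz": 0,"grip": 60},
  {"tx": 20,"ty": -21,"tz": 0,"grip": 60},
  {"tx": 20,"ty": -21,"tz": 0,"grip": 60},
  {"tx": 20,"ty": -21,"tz": 0,"grip": 60},
  {"tx": 20,"ty": -21,"tz": 0,"grip": 60},
  {"tx": 20,"ty": -21,"tz": 0,"grip": 60},
  {"tx": 20,"ty": -21,"tz": 0,"grip": 60},
  {"tx": 20,"ty": -21,"tz": 0,"grip": 60},
  {"tx": 20,"ty": -21,"tz": 0,"grip": 60},
  {"tx": 20,"ty": -21,"tz": 0,"grip": 60},
  {"tx": 20,"ty": -21,"tz": 0,"grip": 60},
  {"tx": 20,"ty": -21,"tz": 0,"grip": 60},
  {"tx": 20,"ty": -21,"tz": 0,"grip": 60},
  {"tx": 20,"ty": -21,"tz": 0,"grip": 60},
])

```text
schema error: expected keys tx, ty, tz, ax, ay, az, grip
```

Request:
step_arm([
  {"ax": -0.0053,"ay": 0.0297,"az": 0.0675,"grip": 60},
  {"ax": -0.0053,"ay": 0.0297,"az": 0.0675,"grip": 60},
  {"ax": -0.0053,"ay": 0.0297,"az": 0.0675,"grip": 60},
  {"ax": -0.0053,"ay": 0.0297,"az": 0.0675,"grip": 60},
  {"ax": -0.0053,"ay": 0.0297,"az": 0.0675,"grip": 60},
  {"grip": 60},
  {"grip": 60},
])

```text
schema error: expected keys tx, ty, tz, ax, ay, az, grip
```

```bash
python3 -c "
from m import *
mv((.405,-.102,.024),.1065,.15)"
```

```text
t 0.2 pos [ 0.258  -0.5413  0.2087] F [ 0.11 -0.33  0.03] op 0.0931 
axes [[0.903, 0.43, 0.0], [0.43, -0.903, -0.001], [-0.0, 0.001, -1.0]]
k 0 turn [-0.0265  0.1487  0.3376] shift before turn [ 321.7 -333.1  185.1] after [ 163.1 -421.2  211.4] Rd z [ 0.149  0.016 -0.989]
```

All keys are needed. I'll use fewer, larger rows.

Request:
step_arm([
  {"tx": 15,"ty": -16,"tz": 0,"ax": 0,"ay": 0,"az": 0,"grip": 60},
  {"tx": 28,"ty": -29,"tz": 0,"ax": 0,"ay": 0,"az": 0,"grip": 60},
  {"tx": 28,"ty": -29,"tz": 0,"ax": 0,"ay": 0,"az": 0,"grip": 60},
  {"tx": 28,"ty": -29,"tz": 0,"ax": 0,"ay": 0,"az": 0,"grip": 60},
  {"tx": 28,"ty": -29,"tz": 0,"ax": 0,"ay": 0,"az": 0,"grip": 60},
  {"tx": 28,"ty": -29,"tz": 0,"ax": 0,"ay": 0,"az": 0,"grip": 60},
  {"tx": 28,"ty": -29,"tz": 0,"ax": 0,"ay": 0,"az": 0,"grip": 60},
  {"tx": 28,"ty": -29,"tz": 0,"ax": 0,"ay": 0,"az": 0,"grip": 60},
  {"tx": 28,"ty": -29,"tz": 0,"ax": 0,"ay": 0,"az": 0,"grip": 60},
  {"tx": 28,"ty": -29,"tz": 0,"ax": 0,"ay": 0,"az": 0,"grip": 60},
  {"tx": 28,"ty": -29,"tz": 0,"ax": 0,"ay": 0,"az": 0,"grip": 60},
  {"tx": 25,"ty": -26,"tz": 0,"ax": 0,"ay": 0,"az": 0,"grip": 60},
  {"tx": 0,"ty": 0,"tz": 0,"ax": -0.0053,"ay": 0.03,"az": 0.0675,"grip": 60},
  {"tx": 0,"ty": 0,"tz": 0,"ax": -0.0053,"ay": 0.03,"az": 0.0675,"grip": 60},
  {"tx": 0,"ty": 0,"tz": 0,"ax": -0.0053,"ay": 0.03,"az": 0.0675,"grip": 60},
  {"tx": 0,"ty": 0,"tz": 0,"ax": -0.0053,"ay": 0.03,"az": 0.0675,"grip": 60},
  {"tx": 0,"ty": 0,"tz": 0,"ax": -0.0053,"ay": 0.03,"az": 0.0675,"grip": 60},
  {"tx": 0,"ty": 0,"tz": 0,"ax": 0,"ay": 0,"az": 0,"grip": 60},
  {"tx": 0,"ty": 0,"tz": 0,"ax": 0,"ay": 0,"az": 0,"grip": 60},
])

```text
t: 2.1
tool_pos: [0.4041, -0.1043, 0.2094]
orientation: [-3.121, -0.169, -0.237]
force: [-0.1, 0.6, -0.2]
opening: 0.0712
```

```bash
python3 -c "
from m import *
mv((.405,-.102,.024),.1065,.15)"
```

```text
t 2.1 pos [ 0.4041 -0.1043  0.2094] F [-0.11  0.63 -0.2 ] op 0.0712 
axes [[0.983, 0.107, 0.151], [0.108, -0.994, 0.001], [0.15, 0.015, -0.989]]
k 0 turn [ 0.001  -0.0013  0.0019] shift before turn [-26.8  -2.4 183.5] after [-26.5  -2.2 183.5] Rd z [ 0.149  0.016 -0.989]
```

Request:
step_arm([
  {"tx": -3,"ty": 0,"tz": 22,"ax": 0,"ay": 0,"az": 0,"grip": 60},
  {"tx": -3,"ty": 0,"tz": 22,"ax": 0,"ay": 0,"az": 0,"grip": 60},
  {"tx": -3,"ty": 0,"tz": 22,"ax": 0,"ay": 0,"az": 0,"grip": 60},
  {"tx": -3,"ty": 0,"tz": 22,"ax": 0,"ay": 0,"az": 0,"grip": 60},
  {"tx": -3,"ty": 0,"tz": 22,"ax": 0,"ay": 0,"az": 0,"grip": 60},
  {"tx": -3,"ty": 0,"tz": 22,"ax": 0,"ay": 0,"az": 0,"grip": 60},
  {"tx": -3,"ty": -1,"tz": 22,"ax": 0,"ay": 0,"az": 0,"grip": 60},
  {"tx": -3,"ty": -1,"tz": 15,"ax": 0,"ay": 0,"az": 0,"grip": 60},
  {"tx": -2.5,"ty": 0,"tz": 14,"ax": 0,"ay": 0,"az": 0,"grip": 60},
  {"tx": 0,"ty": 0,"tz": 0,"ax": 0,"ay": 0,"az": 0,"grip": 60},
  {"tx": 0,"ty": 0,"tz": 0,"ax": 0,"ay": 0,"az": 0,"grip": 60},
])

```text
t: 3.2
tool_pos: [0.4053, -0.1021, 0.0245]
orientation: [-3.121, -0.168, -0.235]
force: [-0.1, -0.3, 0.8]
opening: 0.0711
```

```bash
python3 - <<'E'
from m import *
from plant import robot
mv((.438,-.0975,.024),.1065,.15)
c=robot.read_camera("side");a=cv2.convertScaleAbs(c["frame"][60:260,200:420],alpha=1.3,beta=15);cv2.imwrite("pics/s1.png",cv2.resize(a,None,fx=3,fy=3,interpolation=cv2.INTER_CUBIC))
c=robot.read_camera("wrist");cv2.imwrite("pics/w1.png",c["frame"])
E
```

```text
t 3.2 pos [ 0.4053 -0.1021  0.0245] F [-0.06 -0.26  0.78] op 0.0711 
axes [[0.983, 0.106, 0.15], [0.108, -0.994, 0.0], [0.149, 0.016, -0.989]]
k 0 turn [ 0.0003 -0.0005  0.0013] shift before turn [32.5 -1.1  5.4] after [32.5 -1.1  5.4] Rd z [ 0.149  0.016 -0.989]
```

View pics/s1.png

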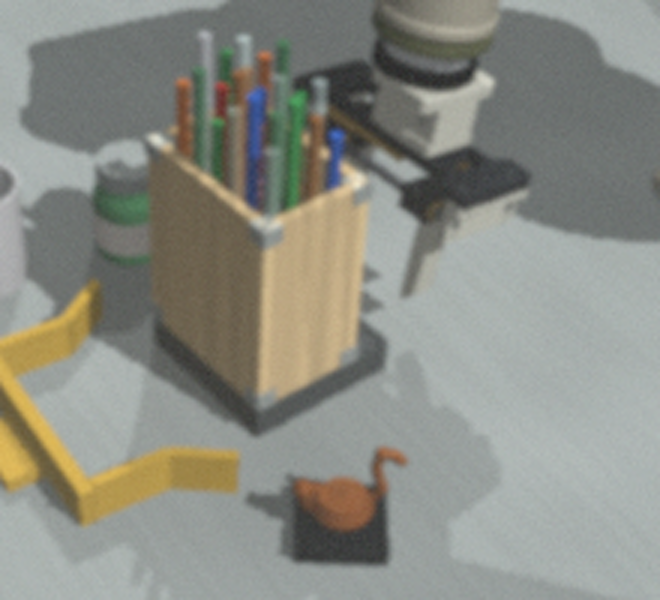

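View pics/w1.png

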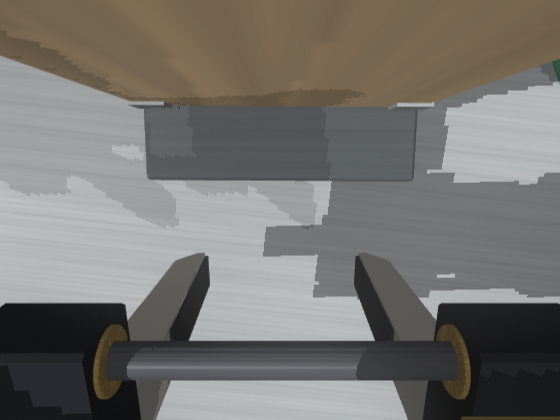

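The wrist picture shows the skid's step between columns 148 and 414, and the fingertips at 209 and 355. The fingers are centred on its face and parallel to it. I'll approach to contact.

Request:
step_arm([
  {"tx": 9,"ty": 0,"tz": 1.5,"ax": 0,"ay": 0,"az": 0,"grip": 60},
  {"tx": 8,"ty": 0,"tz": 1.2,"ax": 0,"ay": 0,"az": 0,"grip": 60},
  {"tx": 5,"ty": 0,"tz": 0.8,"ax": 0,"ay": 0,"az": 0,"grip": 60},
  {"tx": 3,"ty": 0,"tz": 0.5,"ax": 0,"ay": 0,"az": 0,"grip": 60},
  {"tx": 2,"ty": 0,"tz": 0.3,"ax": 0,"ay": 0,"az": 0,"grip": 60},
  {"tx": 2,"ty": 0,"tz": 0.3,"ax": 0,"ay": 0,"az": 0,"grip": 60},
  {"tx": 2,"ty": 0,"tz": 0.3,"ax": 0,"ay": 0,"az": 0,"grip": 60},
  {"tx": 0,"ty": 0,"tz": 0,"ax": 0,"ay": 0,"az": 0,"grip": 60},
])

```text
t: 4.1
tool_pos: [0.4367, -0.0989, 0.0243]
orientation: [-3.121, -0.167, -0.237]
force: [-0.4, 0.1, -0.1]
opening: 0.0707
```

Request:
step_arm([
  {"tx": 2,"ty": 0,"tz": 0.3,"ax": 0,"ay": 0,"az": 0,"grip": 60},
  {"tx": 2,"ty": 0,"tz": 0.3,"ax": 0,"ay": 0,"az": 0,"grip": 60},
  {"tx": 2,"ty": 0,"tz": 0.3,"ax": 0,"ay": 0,"az": 0,"grip": 60},
  {"tx": 2,"ty": 0,"tz": 0.3,"ax": 0,"ay": 0,"az": 0,"grip": 60},
])

```text
t: 4.5
tool_pos: [0.4449, -0.0981, 0.0243]
orientation: [-3.121, -0.167, -0.237]
force: [0.7, 0.4, -0.6]
opening: 0.0713
```

Request:
step_arm([
  {"tx": 2,"ty": 0,"tz": 0.3,"ax": 0,"ay": 0,"az": 0,"grip": 60},
  {"tx": 2,"ty": 0,"tz": 0.3,"ax": 0,"ay": 0,"az": 0,"grip": 60},
  {"tx": 2,"ty": 0,"tz": 0.3,"ax": 0,"ay": 0,"az": 0,"grip": 60},
])

```text
t: 4.8
tool_pos: [0.4509, -0.0974, 0.0243]
orientation: [-3.121, -0.167, -0.237]
force: [-0.6, -0.4, 0.3]
opening: 0.0712
```

```bash
python3 - <<'E'
from m import *
from plant import robot
mv((.438,-.0975,.024),.1065,.15)
c=robot.read_camera("wrist");cv2.imwrite("pics/w2.png",c["frame"])
E
```

```text
t 4.8 pos [ 0.4509 -0.0974  0.0243] F [-0.61 -0.39  0.29] op 0.0712 
axes [[0.983, 0.105, 0.151], [0.106, -0.994, 0.001], [0.15, 0.015, -0.989]]
k 0 turn [ 0.0008 -0.0016  0.0002] shift before turn [-12.7  -1.3  -1.6] after [-12.7  -1.3  -1.6] Rd z [ 0.149  0.016 -0.989]
```

View pics/w2.png

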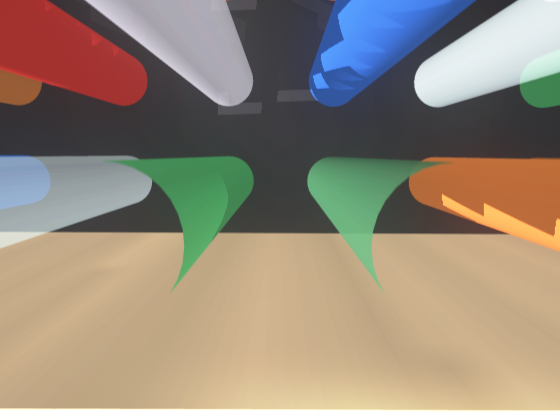

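The wrist camera now looks into the crate, over its near wall at row 233, so it no longer shows the contact. I'll check from the side and top.

```bash
python3 - <<'E'
from m import *
from plant import robot
for n,(y,x) in dict(side=(60,200),top=(150,220)).items():
    c=robot.read_camera(n);a=cv2.convertScaleAbs(c["frame"][y:y+200,x:x+240],alpha=1.3,beta=15);cv2.imwrite(f"pics/{n}2.png",cv2.resize(a,None,fx=3,fy=3,interpolation=cv2.INTER_CUBIC))
E
```

```text
(no output)
```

View pics/side2.png

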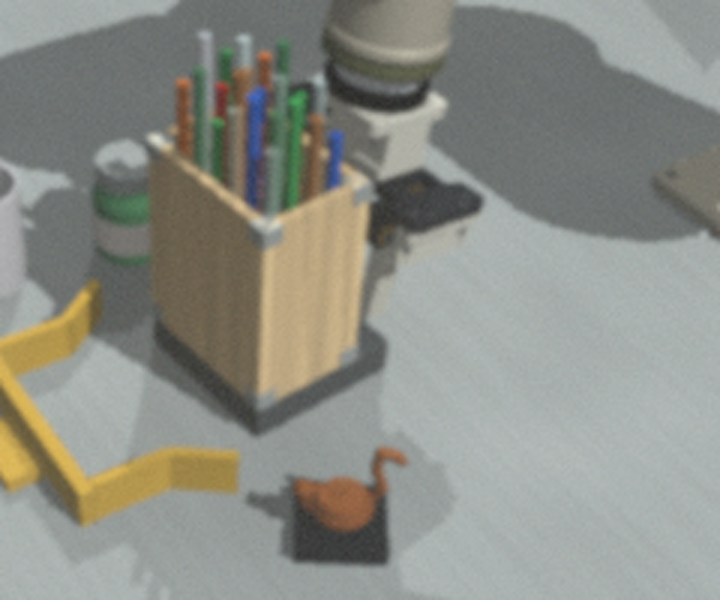

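View pics/top2.png

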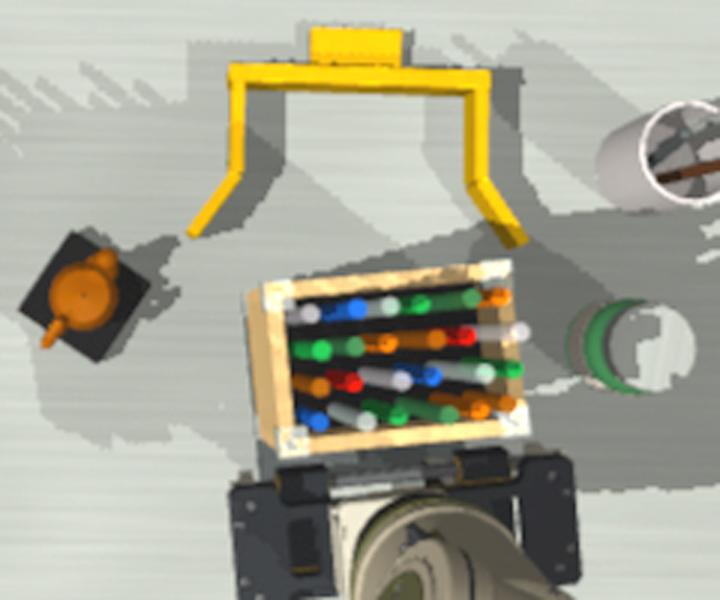

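```bash
python3 - <<'E'
from m import *
from plant import robot
s=robot.read_state();c=robot.read_camera("wrist")
R=Ro.from_rotvec(s["orientation"]).as_matrix();p=s["tool_pos"]
C=-c["R"].T@c["t"];print("cam",C,"in tool",R.T@(C-p),"fwd",c["R"][2])
# earlier camera, tool pose at w1
p1=np.array([.4053,-.1021,.0245]);C1=C-p+p1
K=lambda u,z:C1+(d:=c["R"].T@np.array([(u[0]-c["cx"])/c["fx"],(u[1]-c["cy"])/c["fy"],1]))*(z-C1[2])/d[2]
for u,z in [((148,180),.03),((414,179),.03),((146,106),.03),((416,104),.03),((209,258),.0107),((355,258),.0107)]:print(u,z,K(u,z).round(4))
print("skid pred",W((.527,-.089,.1065),[(-80,65,30),(-80,-65,30)]))
E
```

```text
cam [ 0.50464532 -0.09124872  0.21080194] in tool [ 0.08168506 -0.00021418 -0.17614901] fwd [-0.14524058 -0.01642355 -0.98926005]
(148, 180) 0.03 [ 0.4398 -0.0334  0.03  ]
(414, 179) 0.03 [ 0.454  -0.1611  0.03  ]
(146, 106) 0.03 [ 0.4744 -0.0305  0.03  ]
(416, 104) 0.03 [ 0.4888 -0.1565  0.03  ]
(209, 258) 0.0107 [ 0.3984 -0.0625  0.0107]
(355, 258) 0.0107 [ 0.4069 -0.1425  0.0107]
skid pred [[ 0.44054384 -0.03287218  0.03      ]
 [ 0.45436268 -0.16213563  0.03      ]]
```

```bash
python3 - <<'E'
from m import *
T,S=pickle.load(open("c0.pkl","rb"))
p=np.array([.4053,-.1021,.0245])
R=Ro.from_rotvec([-3.121,-.167,-.237]).as_matrix()
for y in(-.036,-.0535):
  for z in (.014,.0,-.01,-.03):
    for x in (-.0075,.0075):
        u=proj(S,[p+R@np.array([x,y,z])])[0];print(x,y,z,"crop",((u-[200,60]+.5)*3-.5).round(0))
E
python3 - <<'E'
import cv2
a=cv2.imread("pics/s1.png")[200:380,320:560];cv2.imwrite("pics/s1z.png",cv2.resize(a,None,fx=3,fy=3))
E
```

```text
-0.0075 -0.036 0.014 crop [407. 314.]
0.0075 -0.036 0.014 crop [393. 319.]
-0.0075 -0.036 0.0 crop [411. 299.]
0.0075 -0.036 0.0 crop [397. 304.]
-0.0075 -0.036 -0.01 crop [414. 288.]
0.0075 -0.036 -0.01 crop [400. 294.]
-0.0075 -0.036 -0.03 crop [419. 267.]
0.0075 -0.036 -0.03 crop [405. 272.]
-0.0075 -0.0535 0.014 crop [423. 326.]
0.0075 -0.0535 0.014 crop [409. 331.]
-0.0075 -0.0535 0.0 crop [426. 311.]
0.0075 -0.0535 0.0 crop [412. 316.]
-0.0075 -0.0535 -0.01 crop [429. 300.]
0.0075 -0.0535 -0.01 crop [415. 306.]
-0.0075 -0.0535 -0.03 crop [435. 279.]
0.0075 -0.0535 -0.03 crop [421. 284.]
```

View pics/s1z.png

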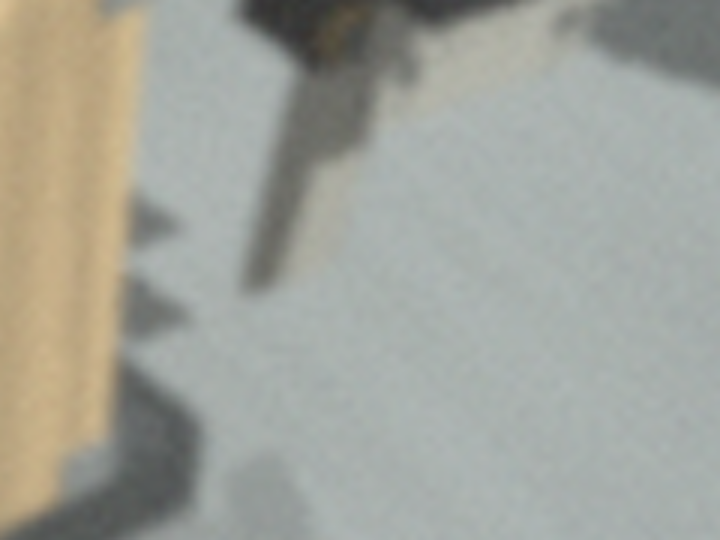

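```bash
python3 - <<'E'
from m import *
from plant import robot
c=robot.read_camera("wrist");s=robot.read_state()
R=Ro.from_rotvec(s["orientation"]).as_matrix()
d=c["fx"]*.0711/146
print(c["fx"],d)
for u in((209,258),(355,258)):
    Xc=np.array([(u[0]-c["cx"])/c["fx"]*d,(u[1]-c["cy"])/c["fy"]*d,d]);X=c["R"].T@(Xc-c["t"]);print((R.T@(X-s["tool_pos"])).round(4))
a=cv2.imread("pics/w1.png")[230:400,120:440];cv2.imwrite("pics/w1z.png",cv2.resize(a,None,fx=2.4,fy=2.4))
E
```

```text
374.2963887745448 0.18227721398541188
[ 0.0054 -0.0355 -0.0089]
[ 0.0054  0.0356 -0.0089]
```

View pics/w1z.png

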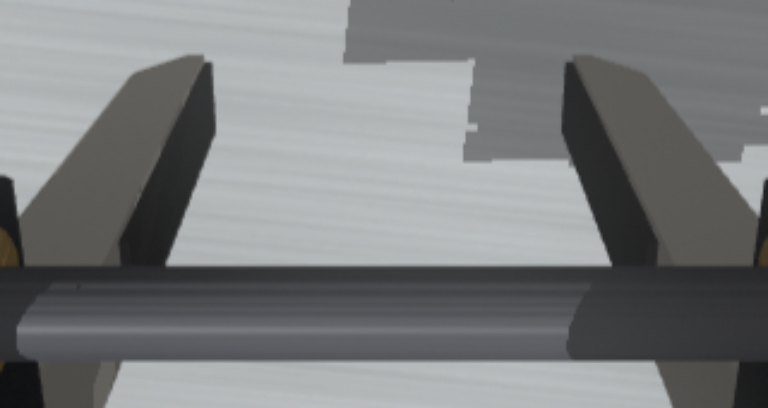

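The wrist and side views agree that, at this opening, the tips end about 9 mm behind the TCP. That puts them at z≈33 mm, just above the skid's step, and explains why there was no contact. I'll back off, then lower.

Request:
step_arm([
  {"tx": -5,"ty": 0,"tz": -1.5,"ax": 0,"ay": 0,"az": 0,"grip": 60},
  {"tx": -10,"ty": 0,"tz": -1.5,"ax": 0,"ay": 0,"az": 0,"grip": 60},
  {"tx": -10,"ty": 0,"tz": -1.5,"ax": 0,"ay": 0,"az": 0,"grip": 60},
  {"tx": -10,"ty": 0,"tz": -1.5,"ax": 0,"ay": 0,"az": 0,"grip": 60},
  {"tx": -7,"ty": 0,"tz": -1,"ax": 0,"ay": 0,"az": 0,"grip": 60},
  {"tx": -1.5,"ty": 0,"tz": 6,"ax": 0,"ay": 0,"az": 0,"grip": 60},
  {"tx": -1,"ty": 0,"tz": 5,"ax": 0,"ay": 0,"az": 0,"grip": 60},
  {"tx": -0.5,"ty": 0,"tz": 3,"ax": 0,"ay": 0,"az": 0,"grip": 60},
  {"tx": 0,"ty": 0,"tz": 0,"ax": 0,"ay": 0,"az": 0,"grip": 60},
])

```text
t: 5.95
tool_pos: [0.4071, -0.1017, 0.0098]
orientation: [-3.12, -0.167, -0.235]
force: [-0.6, 0.3, -0.5]
opening: 0.0711
```

```bash
python3 - <<'E'
from m import *
from plant import robot
mv((.405,-.102,.004),.1065,.15)
for n,(y,x) in dict(side=(100,260)).items():
    c=robot.read_camera(n);a=cv2.convertScaleAbs(c["frame"][y:y+120,x:x+150],alpha=1.3,beta=15);cv2.imwrite(f"pics/{n}3.png",cv2.resize(a,None,fx=5,fy=5,interpolation=cv2.INTER_CUBIC))
E
```

```text
t 5.95 pos [ 0.4071 -0.1017  0.0098] F [-0.56  0.34 -0.46] op 0.0711 
axes [[0.983, 0.105, 0.15], [0.106, -0.994, 0.0], [0.149, 0.016, -0.989]]
k 0 turn [ 0.0001 -0.0004  0.0002] shift before turn [-3.   0.   5.4] after [-3.   0.   5.4] Rd z [ 0.149  0.016 -0.989]
```

View pics/side3.png

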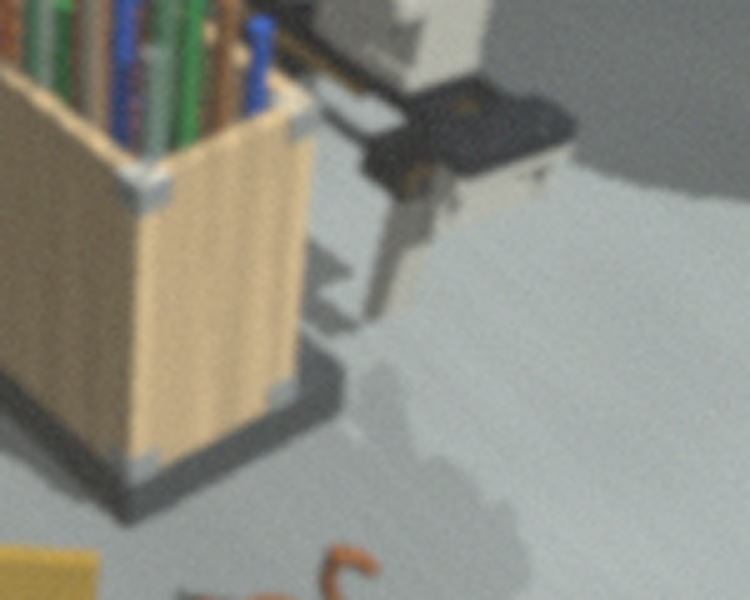

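The fingertip shows at about (372,320) in the crop, just above the bench beside its shadow. I'll lower it a bit more.

Request:
step_arm([
  {"tx": -0.4,"ty": 0,"tz": 2.5,"ax": 0,"ay": 0,"az": 0,"grip": 60},
  {"tx": -0.4,"ty": 0,"tz": 2.5,"ax": 0,"ay": 0,"az": 0,"grip": 60},
  {"tx": -0.3,"ty": 0,"tz": 2,"ax": 0,"ay": 0,"az": 0,"grip": 60},
  {"tx": 0,"ty": 0,"tz": 0,"ax": 0,"ay": 0,"az": 0,"grip": 60},
])

```text
t: 6.4
tool_pos: [0.4072, -0.1019, 0.0031]
orientation: [-3.121, -0.167, -0.236]
force: [-0.2, -0.5, -0.3]
opening: 0.0711
```

Request:
step_arm([
  {"tx": 9,"ty": 0,"tz": 1.3,"ax": 0,"ay": 0,"az": 0,"grip": 60},
  {"tx": 9,"ty": 0,"tz": 1.3,"ax": 0,"ay": 0,"az": 0,"grip": 60},
  {"tx": 5,"ty": 0,"tz": 0.8,"ax": 0,"ay": 0,"az": 0,"grip": 60},
  {"tx": 2,"ty": 0,"tz": 0.3,"ax": 0,"ay": 0,"az": 0,"grip": 60},
  {"tx": 2,"ty": 0,"tz": 0.3,"ax": 0,"ay": 0,"az": 0,"grip": 60},
  {"tx": 2,"ty": 0,"tz": 0.3,"ax": 0,"ay": 0,"az": 0,"grip": 60},
])

```text
t: 7.0
tool_pos: [0.4366, -0.0988, 0.0035]
orientation: [-3.121, -0.167, -0.236]
force: [0.7, 0.3, 0.8]
opening: 0.0714
```

Request:
step_arm([
  {"tx": 2,"ty": 0,"tz": 0.3,"ax": 0,"ay": 0,"az": 0,"grip": 60},
  {"tx": 2,"ty": 0,"tz": 0.3,"ax": 0,"ay": 0,"az": 0,"grip": 60},
  {"tx": 2,"ty": 0,"tz": 0.3,"ax": 0,"ay": 0,"az": 0,"grip": 60},
])

```text
t: 7.3
tool_pos: [0.4412, -0.0984, 0.0032]
orientation: [-3.121, -0.167, -0.232]
force: [-12.2, -2.6, 8.8]
opening: 0.0714
```

Request:
step_arm([
  {"tx": 3,"ty": 0,"tz": 0.4,"ax": 0,"ay": 0,"az": 0,"grip": 60},
  {"tx": 4,"ty": 0,"tz": 0.58,"ax": -0.0007,"ay": 0,"az": 0.005,"grip": 60},
  {"tx": 4,"ty": 0,"tz": 0.58,"ax": -0.0007,"ay": 0,"az": 0.005,"grip": 60},
  {"tx": 4,"ty": 0,"tz": 0.58,"ax": -0.0007,"ay": 0,"az": 0.005,"grip": 60},
  {"tx": 4,"ty": 0,"tz": 0.58,"ax": -0.0007,"ay": 0,"az": 0.005,"grip": 60},
  {"tx": 4,"ty": 0,"tz": 0.58,"ax": -0.0007,"ay": 0,"az": 0.005,"grip": 60},
  {"tx": 4,"ty": 0,"tz": 0.58,"ax": -0.0007,"ay": 0,"az": 0.005,"grip": 60},
])

```text
t: 8.0
tool_pos: [0.4678, -0.0953, 0.0031]
orientation: [-3.125, -0.12, -0.23]
force: [-10.9, -0.2, 8.7]
opening: 0.0716
```

```bash
python3 - <<'E'
from m import *
from plant import robot
mv((.569,-.0914,.004),-.018,.15)
for n,(y,x) in dict(side=(60,170),top=(150,220)).items():
    c=robot.read_camera(n);a=cv2.convertScaleAbs(c["frame"][y:y+200,x:x+240],alpha=1.3,beta=15);cv2.imwrite(f"pics/{n}4.png",cv2.resize(a,None,fx=3,fy=3,interpolation=cv2.INTER_CUBIC))
E
```

```text
t 8.0 pos [ 0.4678 -0.0953  0.0031] F [-10.94  -0.21   8.67] op 0.0716 
axes [[0.986, 0.076, 0.146], [0.076, -0.997, -0.001], [0.146, 0.012, -0.989]]
k 0 turn [-0.0146  0.003   0.0934] shift before turn [100.3   3.8  13.9] after [100.1  -5.8  14.2] Rd z [ 0.149 -0.003 -0.989]
```

View pics/side4.png

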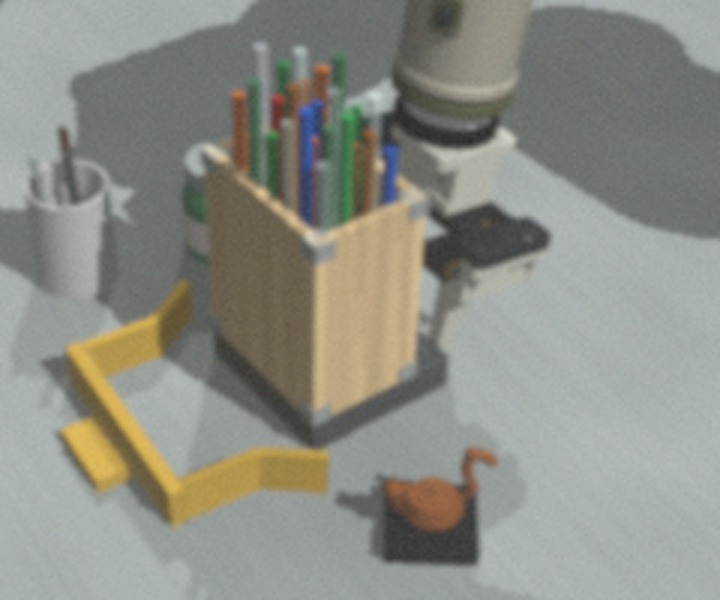

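View pics/top4.png

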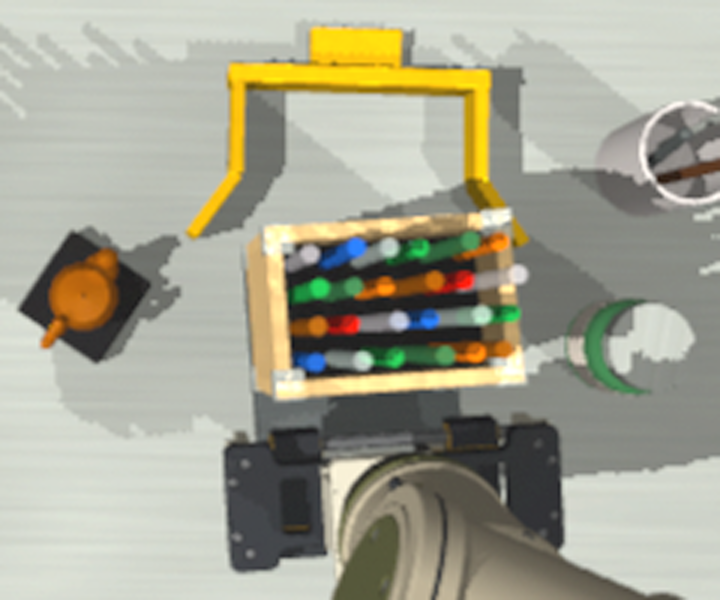

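The crate slides upright. Its near and far top edges have moved up about 60 px in the crop. I'll fit the pose.

```bash
cat > f.py <<'E'
from m import *
import sys,json
def cp(pts):
    T,S=pickle.load(open("c0.pkl","rb"))
    cL=[(45,65,190),(45,-65,190),(-45,-65,190),(-45,65,190)]
    c,r=fit([(T,cL,crop(pts,(220,150)))]);b=np.array((.700,-.0938,-.018));d=c[:2]-b[:2];ca,sa=np.cos(b[2]),np.sin(b[2])
    print("crate",c.round(4),"in bay",(ca*d[0]+sa*d[1]).round(4),(-sa*d[0]+ca*d[1]).round(4),(c[2]-b[2]).round(3),r.round(1).tolist())
E
python3 -c "
from f import *
cp([(260,228),(511,210),(525,382),(272,398)])"
```

```text
crate [ 0.555  -0.0878  0.0753] in bay -0.1451 0.0034 0.093 [[1.1, -0.2], [-1.5, 0.5], [-1.0, -0.2], [1.3, 0.0]]
```

Request:
step_arm([
  {"tx": 3,"ty": 0,"tz": 0.44,"ax": -0.0007,"ay": 0,"az": 0.005,"grip": 60},
  {"tx": 4,"ty": -0.1,"tz": 0.58,"ax": -0.0007,"ay": 0,"az": 0.005,"grip": 60},
  {"tx": 4,"ty": -0.1,"tz": 0.58,"ax": -0.0007,"ay": 0,"az": 0.005,"grip": 60},
  {"tx": 4,"ty": -0.1,"tz": 0.58,"ax": -0.0007,"ay": 0,"az": 0.005,"grip": 60},
  {"tx": 4,"ty": -0.1,"tz": 0.58,"ax": -0.0007,"ay": 0,"az": 0.005,"grip": 60},
  {"tx": 4,"ty": -0.1,"tz": 0.58,"ax": -0.0007,"ay": 0,"az": 0.005,"grip": 60},
  {"tx": 4,"ty": -0.1,"tz": 0.58,"ax": -0.0007,"ay": 0,"az": 0.005,"grip": 60},
  {"tx": 4,"ty": -0.1,"tz": 0.58,"ax": -0.0007,"ay": 0,"az": 0.005,"grip": 60},
  {"tx": 4,"ty": -0.1,"tz": 0.58,"ax": -0.0007,"ay": 0,"az": 0.005,"grip": 60},
  {"tx": 4,"ty": -0.1,"tz": 0.58,"ax": -0.0007,"ay": 0,"az": 0.005,"grip": 60},
  {"tx": 4,"ty": -0.1,"tz": 0.58,"ax": -0.0007,"ay": 0,"az": 0.005,"grip": 60},
  {"tx": 4,"ty": -0.1,"tz": 0.58,"ax": -0.0007,"ay": 0,"az": 0.005,"grip": 60},
  {"tx": 4,"ty": -0.1,"tz": 0.58,"ax": -0.0007,"ay": 0,"az": 0.005,"grip": 60},
])

```text
t: 9.4
tool_pos: [0.519, -0.0917, 0.003]
orientation: [-3.131, -0.017, -0.23]
force: [-8.3, 0.8, 3.6]
opening: 0.0711
```

```bash
python3 - <<'E'
from m import *
from plant import robot
mv((.569,-.0914,.004),-.018,.15)
for n,(y,x) in dict(top=(150,220)).items():
    c=robot.read_camera(n);a=cv2.convertScaleAbs(c["frame"][y:y+200,x:x+240],alpha=1.3,beta=15);cv2.imwrite(f"pics/{n}5.png",cv2.resize(a,None,fx=3,fy=3,interpolation=cv2.INTER_CUBIC))
E
```

```text
t 9.4 pos [ 0.519  -0.0917  0.003 ] F [-8.25  0.78  3.58] op 0.0711 
axes [[0.989, 0.01, 0.146], [0.011, -1.0, -0.001], [0.146, 0.003, -0.989]]
k 0 turn [-0.0056  0.0034  0.0282] shift before turn [49.6  0.3  6.3] after [49.6 -1.2  6.5] Rd z [ 0.149 -0.003 -0.989]
```

View pics/top5.png

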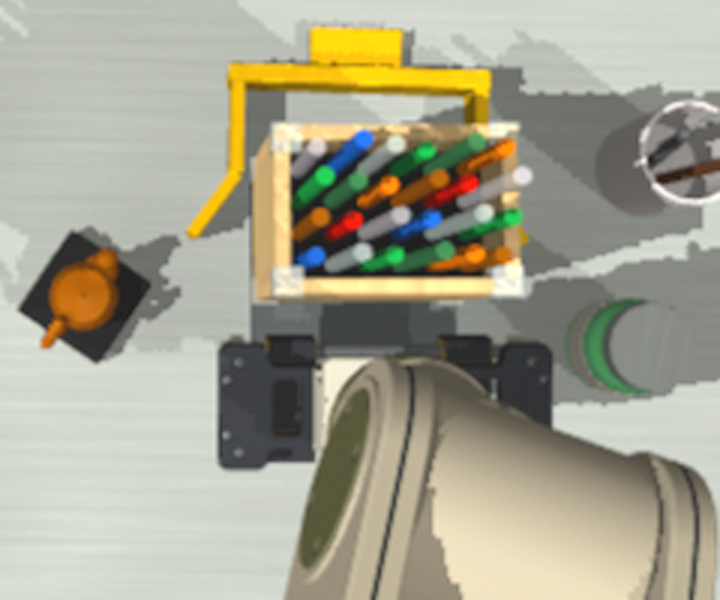

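The top view shows the crate entering the bay upright. Its top corners are at about (271,126), (519,122), (524,294) and (271,298).

```bash
python3 -c "
from f import *
cp([(271,126),(519,122),(524,294),(271,298)])"
```

```text
crate [ 0.6052 -0.0906  0.0221] in bay -0.0949 0.0015 0.04 [[0.6, 0.4], [-1.3, 0.8], [-0.8, -0.4], [1.8, -0.7]]
```

Request:
step_arm([
  {"tx": 4,"ty": 0,"tz": 0.58,"ax": -0.0007,"ay": 0,"az": 0.005,"grip": 60},
  {"tx": 4,"ty": 0,"tz": 0.58,"ax": -0.0007,"ay": 0,"az": 0.005,"grip": 60},
  {"tx": 4,"ty": 0,"tz": 0.58,"ax": -0.0007,"ay": 0,"az": 0.005,"grip": 60},
  {"tx": 4,"ty": 0,"tz": 0.58,"ax": -0.0007,"ay": 0,"az": 0.005,"grip": 60},
  {"tx": 4,"ty": 0,"tz": 0.58,"ax": -0.0007,"ay": 0,"az": 0.005,"grip": 60},
  {"tx": 4,"ty": 0,"tz": 0.58,"ax": -0.0004,"ay": 0,"az": 0.003,"grip": 60},
  {"tx": 4,"ty": 0,"tz": 0.58,"ax": 0,"ay": 0,"az": 0,"grip": 60},
  {"tx": 4,"ty": 0,"tz": 0.58,"ax": 0,"ay": 0,"az": 0,"grip": 60},
  {"tx": 4,"ty": 0,"tz": 0.58,"ax": 0,"ay": 0,"az": 0,"grip": 60},
  {"tx": 3,"ty": 0,"tz": 0.44,"ax": 0,"ay": 0,"az": 0,"grip": 60},
])

```text
t: 10.45
tool_pos: [0.5584, -0.092, 0.0031]
orientation: [-3.133, 0.028, -0.23]
force: [-7.1, -0.4, 2.1]
opening: 0.0711
```

Request:
step_arm([
  {"tx": 2,"ty": 0,"tz": 0.3,"ax": 0,"ay": 0,"az": 0,"grip": 60},
  {"tx": 1.5,"ty": 0,"tz": 0.2,"ax": 0,"ay": 0,"az": 0,"grip": 60},
])

```text
t: 10.65
tool_pos: [0.5618, -0.0921, 0.003]
orientation: [-3.133, 0.028, -0.23]
force: [-7.2, -0.1, 1.8]
opening: 0.0715
```

Request:
step_arm([
  {"tx": 1.5,"ty": 0,"tz": 0.2,"ax": 0,"ay": 0,"az": 0,"grip": 60},
  {"tx": 1,"ty": 0,"tz": 0.15,"ax": 0,"ay": 0,"az": 0,"grip": 60},
  {"tx": 1,"ty": 0,"tz": 0.15,"ax": 0,"ay": 0,"az": 0,"grip": 60},
])

```text
t: 10.95
tool_pos: [0.5653, -0.0922, 0.0031]
orientation: [-3.133, 0.028, -0.23]
force: [-8.5, -0.2, 1.7]
opening: 0.0713
```

Request:
step_arm([
  {"tx": 1,"ty": 0,"tz": 0.15,"ax": 0,"ay": 0,"az": 0,"grip": 60},
  {"tx": 1,"ty": 0,"tz": 0.15,"ax": 0,"ay": 0,"az": 0,"grip": 60},
])

```text
t: 11.15
tool_pos: [0.5672, -0.0922, 0.0031]
orientation: [-3.133, 0.028, -0.23]
force: [-7.3, 0.0, 1.8]
opening: 0.0713
```

Request:
step_arm([
  {"tx": 1,"ty": 0,"tz": 0.15,"ax": 0,"ay": 0,"az": 0,"grip": 60},
  {"tx": 1,"ty": 0,"tz": 0.15,"ax": 0,"ay": 0,"az": 0,"grip": 60},
])

```text
t: 11.35
tool_pos: [0.5691, -0.0923, 0.003]
orientation: [-3.133, 0.028, -0.229]
force: [-12.6, -0.5, 5.8]
opening: 0.0714
```

Request:
step_arm([
  {"tx": 1,"ty": 0,"tz": 0.15,"ax": 0,"ay": 0,"az": 0,"grip": 60},
])

```text
t: 11.45
tool_pos: [0.5692, -0.0922, 0.0029]
orientation: [-3.133, 0.027, -0.226]
force: [-18.0, 0.2, 12.9]
opening: 0.0707
```

Request:
step_arm([
  {"tx": 0.6,"ty": 0,"tz": 0,"ax": 0,"ay": 0,"az": 0,"grip": 60},
  {"tx": 0,"ty": 0,"tz": 0,"ax": 0,"ay": 0,"az": 0,"grip": 60},
])

```text
t: 11.65
tool_pos: [0.5691, -0.0922, 0.0029]
orientation: [-3.133, 0.027, -0.224]
force: [-18.5, 1.0, 11.9]
opening: 0.0714
```

```bash
python3 - <<'E'
from m import *
from plant import robot
mv((.569,-.0914,.004),-.018,.15)
for n,(y,x) in dict(side=(60,170),top=(150,220)).items():
    c=robot.read_camera(n);a=cv2.convertScaleAbs(c["frame"][y:y+200,x:x+240],alpha=1.3,beta=15);cv2.imwrite(f"pics/{n}6.png",cv2.resize(a,None,fx=3,fy=3,interpolation=cv2.INTER_CUBIC))
E
```

```text
t 11.65 pos [ 0.5691 -0.0922  0.0029] F [-18.48   1.03  11.86] op 0.0714 
axes [[0.99, -0.017, 0.142], [-0.017, -1.0, -0.002], [0.142, -0.001, -0.99]]
k 0 turn [-0.0019  0.0073  0.0004] shift before turn [-0.  -0.8 -1.1] after [ 0.  -0.8 -1.1] Rd z [ 0.149 -0.003 -0.989]
```

View pics/side6.png

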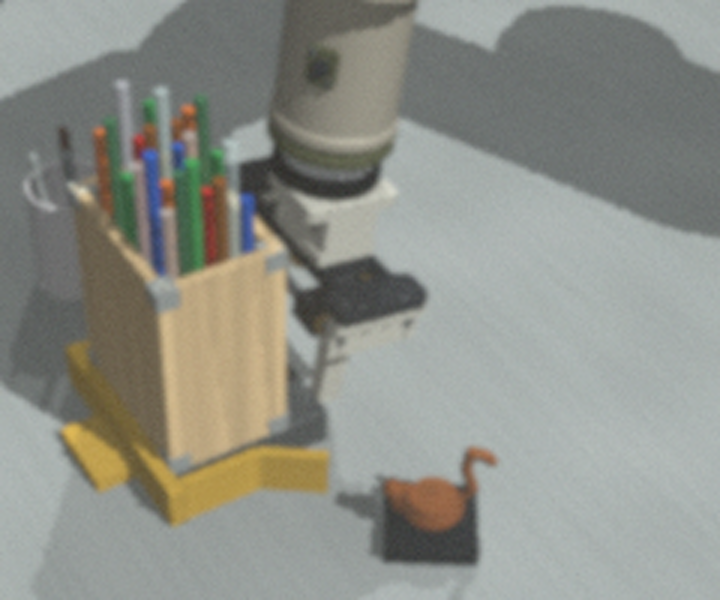

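View pics/top6.png

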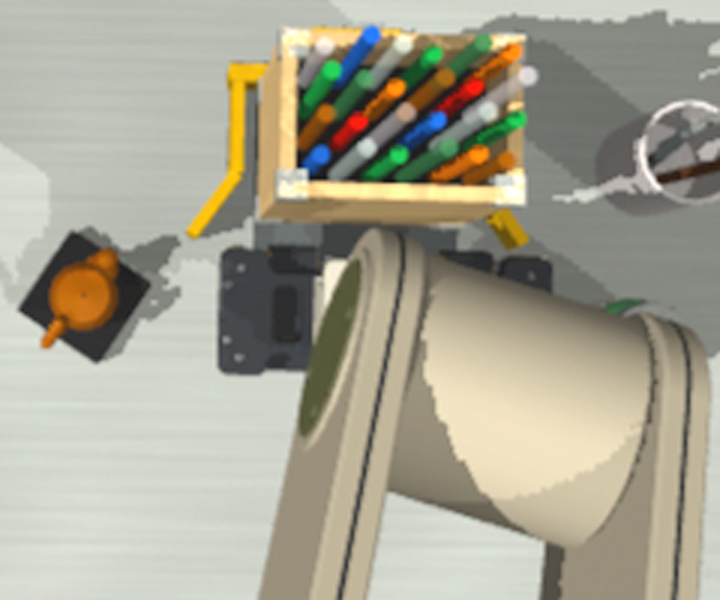

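The crate is against the bar and upright, with top corners at about (279,29), (526,36), (525,203) and (278,197). I'll retreat straight back, then up.

```bash
python3 -c "
from f import *
cp([(279,29),(526,36),(525,203),(278,197)])"
```

```text
crate [ 0.6556 -0.0939 -0.0154] in bay -0.0443 -0.0009 0.003 [[1.1, 0.3], [-1.0, 0.2], [-0.6, -0.2], [0.5, -0.3]]
```

Request:
step_arm([
  {"tx": -2,"ty": 0,"tz": -0.3,"ax": 0,"ay": 0,"az": 0,"grip": 60},
  {"tx": -5,"ty": 0,"tz": -0.8,"ax": 0,"ay": 0,"az": 0,"grip": 60},
  {"tx": -12,"ty": 0,"tz": -2,"ax": 0,"ay": 0,"az": 0,"grip": 60},
  {"tx": -20,"ty": 0,"tz": -4,"ax": 0,"ay": 0,"az": 0,"grip": 60},
  {"tx": -20,"ty": 0,"tz": -4,"ax": 0,"ay": 0,"az": 0,"grip": 60},
  {"tx": -20,"ty": 0,"tz": -4,"ax": 0,"ay": 0,"az": 0,"grip": 60},
  {"tx": -20,"ty": 0,"tz": -10,"ax": 0,"ay": 0,"az": 0,"grip": 60},
  {"tx": -20,"ty": 0,"tz": -15,"ax": 0,"ay": 0,"az": 0,"grip": 60},
  {"tx": -20,"ty": 0,"tz": -20,"ax": 0,"ay": 0,"az": 0,"grip": 60},
  {"tx": -10,"ty": 0,"tz": -20,"ax": 0,"ay": 0,"az": 0,"grip": 60},
  {"tx": 0,"ty": 0,"tz": -20,"ax": 0,"ay": 0,"az": 0,"grip": 60},
  {"tx": 0,"ty": 0,"tz": 0,"ax": 0,"ay": 0,"az": 0,"grip": 60},
  {"tx": 0,"ty": 0,"tz": 0,"ax": 0,"ay": 0,"az": 0,"grip": 60},
])

```text
t: 13.05
tool_pos: [0.4117, -0.0902, 0.0816]
orientation: [3.131, -0.028, 0.241]
force: [0.1, 0.6, -0.2]
opening: 0.071
```

```bash
python3 - <<'E'
from m import *
from plant import robot
mv((.569,-.0914,.004),-.018,.15)
for n,(y,x) in dict(side=(60,170),top=(150,220)).items():
    c=robot.read_camera(n);a=cv2.convertScaleAbs(c["frame"][y:y+200,x:x+260],alpha=1.3,beta=15);cv2.imwrite(f"pics/{n}7.png",cv2.resize(a,None,fx=3,fy=3,interpolation=cv2.INTER_CUBIC))
E
```

```text
t 13.05 pos [ 0.4117 -0.0902  0.0816] F [ 0.13  0.6  -0.23] op 0.071 
axes [[0.988, -0.018, 0.153], [-0.018, -1.0, 0.0], [0.153, -0.003, -0.988]]
k 0 turn [ 0.     -0.0038  0.0003] shift before turn [143.5  -1.6 100.8] after [143.9  -1.6 100.2] Rd z [ 0.149 -0.003 -0.989]
```

View pics/side7.png

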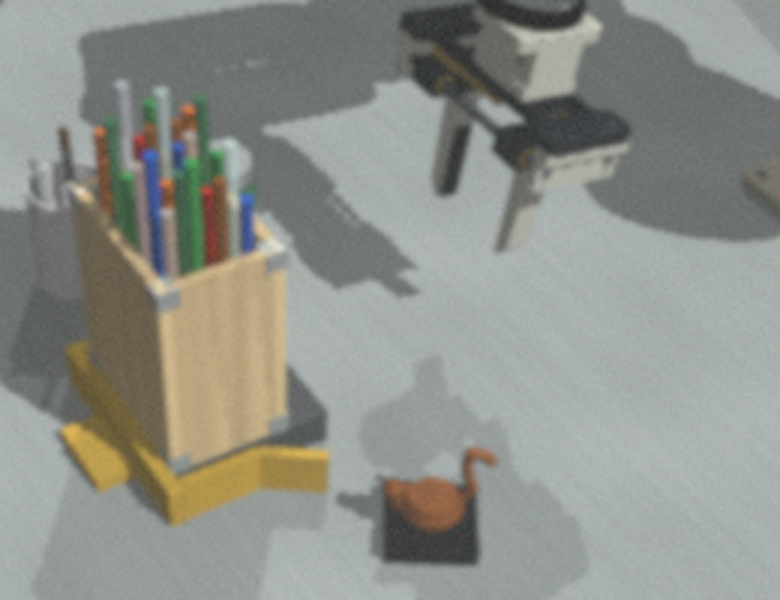

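View pics/top7.png

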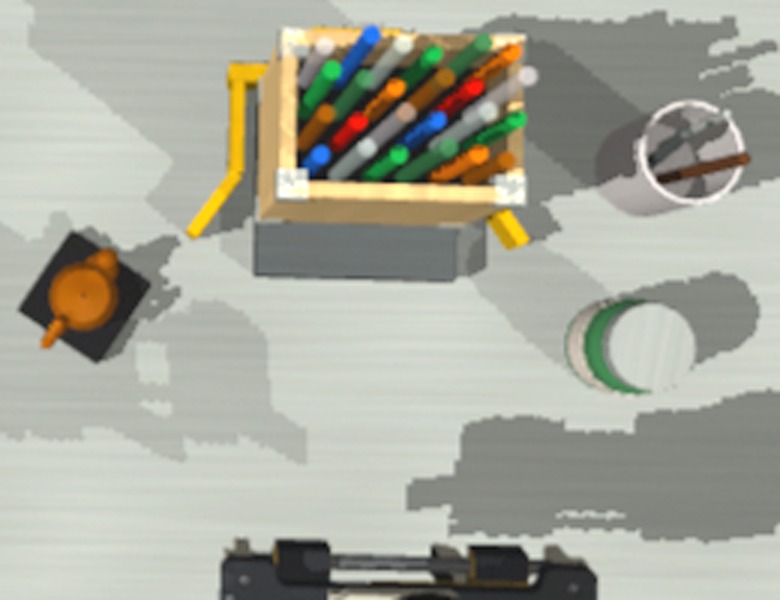

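The crate is home and upright after the retreat, with its top corners unchanged. The swan, jar and tin are at their original pixels, and nothing is touching the robot (under 1 N).

```bash
python3 -c "
from plant import robot
print(robot.close_job())"
```

```text
the job is handed in; nothing more can be done
None
```

I slid the crate into its bay by pushing the skid's step with both fingertips about 11 mm above the bench. I turned it square on the way in and stopped when the force rose against the stop bar. The job was handed in at about 13 s.

- **Final position:** with the fingers still against the crate, a fit to the top view put its origin at x = -44 mm, y = -1 mm in the bay, 0.003 rad off square. The target is x = -45, y = 0. After the retreat its corners looked unchanged by eye; I did not fit the pose again.
- **Forces:** the readings showed about 7–12 N while sliding and about 22 N (18 N of it along the push) against the stop bar. They were below 1 N after the retreat.
- **Tipping and neighbours:** the crate was upright in every view. The swan, jar and tin were at the same pixels as at the start.
- **Disagreement:** the first approach never touched the crate. At the opening I used, the fingertips ended about 9 mm behind the TCP, not 14 mm ahead as stated. They passed just above the step with no force measured and the crate unmoved, so I backed off, lowered the tool about 21 mm and pushed again.

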